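# Lay out the reagent station around the bottle rack

### The job

Stand the three reagent bottles upright in the blue rack, one to a well: the brown one at the end next to the orange cradle, the blue-capped one at the other end next to the timer, and the red-capped one between them. Turn the strip box to match the pocket of the orange cradle and lay it fully in, then stand the rubber stopper, narrow end down, on the middle of the box. Never tip a bottle over, leave the timer, wash bottle and tape roll where they are, and let everything stand free at the end.

Things in the scene. Friction and masses are not known exactly. Their poses are not given: they have to be found in the camera images.
- brown_bottle: loose brown reagent bottle with an orange and white label and a black screw cap (cap fixed on); 58 mm across, 118 mm tall; the cap is a cylinder 37 mm across from 104 to 118 mm above the underside, good to grip; 0.22 to 0.4 kg; round, yaw does not matter; origin at the centre of its underside, z up
- blue_cap_bottle: loose white reagent bottle with a blue screw cap (cap fixed on) and a blue and white label; 62 mm across, 125 mm tall; the cap is 40 mm across from 110 to 125 mm above the underside, good to grip; 0.27 to 0.47 kg; round, yaw does not matter; origin at the centre of its underside, z up
- red_cap_bottle: loose white reagent bottle with a red screw cap (cap fixed on) and a green and white label; 54 mm across, 130 mm tall; the cap is 34 mm across from 114 to 130 mm above the underside, good to grip; 0.2 to 0.37 kg; round, yaw does not matter; origin at the centre of its underside, z up
- strip_box: loose small white flat box of indicator strips with a rainbow colour chart on top; 38 mm along its x, 82 mm along its y, 20 mm tall, flat solid top; grip it across the 38 mm; either way round is the same; origin at the centre of its underside, z up
- stopper: loose cream rubber stopper standing on its narrow end, a cone 35 mm across at the top and narrower below, 28 mm tall; round; origin at the centre of its underside, z up
- bottle_rack: fixed blue bottle rack 100 mm (its x) by 278 mm (its y) by 24 mm tall, white label plates on its front (-x) side; three equal round wells in a row, 72 mm across and 14 mm deep, with centres at y = -88, 0 and +88 mm on its own y axis (x = 0), well floors 10 mm above the bench; turned at most 0.15 rad from square to the robot; origin at the centre of its underside, z up
- strip_cradle: fixed low orange cradle 64 mm (its x) by 108 mm (its y) by 11 mm tall with one rectangular pocket in the middle for the strip box, 46 mm (x) by 90 mm (y), 6 mm deep, pocket floor 5 mm above the bench; lies off one end of the rack (either end), about 220 mm from the rack's centre, turned up to 0.45 rad; origin at the centre of its underside, z up
- timer: grey-white lab timer lying on its back off the other end of the rack, 66 x 62 x 14 mm; not to be moved; origin at the centre of its underside, z up
- wash_bottle: white wash bottle with bent spout, 67 mm across the body, 183 mm tall, at the right rear; not to be moved; origin on the bench under it, its body centre 13 mm towards its own +y
- tape_roll: yellow roll of tape lying flat, 66 mm across, 18 mm tall, at the left; not to be moved; origin at the centre of its underside, z up
Not all that is in view belongs to the job. What is shaped like the blue_cap_bottle but pink or purple is not meant.

How it is judged (in metres and radians):
At the end, for the whole second after the job is handed in: Red-capped bottle in the middle well, brown in the end well by the cradle, blue-capped by the timer: upright, on the floor, within 15 mm of the well centre. Box flat on the pocket floor, within 9 mm and 0.15 rad. Stopper upright on the box within 12 mm of its middle. All five at rest (x of red_cap_bottle in the frame of bottle_rack between -0.015 and 0.015 m and y of red_cap_bottle in the frame of bottle_rack between -0.015 and 0.015 m and z of red_cap_bottle in the frame of bottle_rack below 0.015 m and angle between red_cap_bottle's own z axis and vertical below 0.12 rad and ((y of strip_cradle in the frame of bottle_rack above 0 m and x of brown_bottle in the frame of bottle_rack between -0.015 and 0.015 m and y of brown_bottle in the frame of bottle_rack between 0.073 and 0.103 m and z of each of brown_bottle, blue_cap_bottle in the frame of bottle_rack below 0.015 m and angle between each of brown_bottle, blue_cap_bottle's own z axis and vertical below 0.12 rad and x of blue_cap_bottle in the frame of bottle_rack between -0.015 and 0.015 m and y of blue_cap_bottle in the frame of bottle_rack between -0.103 and -0.073 m) or (y of strip_cradle in the frame of bottle_rack below 0 m and x of brown_bottle in the frame of bottle_rack between -0.015 and 0.015 m and y of brown_bottle in the frame of bottle_rack between -0.103 and -0.073 m and z of each of brown_bottle, blue_cap_bottle in the frame of bottle_rack below 0.015 m and angle between each of brown_bottle, blue_cap_bottle's own z axis and vertical below 0.12 rad and x of blue_cap_bottle in the frame of bottle_rack between -0.015 and 0.015 m and y of blue_cap_bottle in the frame of bottle_rack between 0.073 and 0.103 m)) and x of strip_box in the frame of strip_cradle between -0.009 and 0.009 m and y of strip_box in the frame of strip_cradle between -0.009 and 0.009 m and z of strip_box in the frame of strip_cradle below 0.008 m and angle between strip_box's own z axis and vertical below 0.06 rad and angle between the y axis of strip_box and the y axis of strip_cradle, either way round below 0.15 rad and horizontal distance between stopper and strip_box below 0.012 m and z of stopper in the frame of strip_box between 0.016 and 0.024 m and angle between stopper's own z axis and vertical below 0.1 rad and linear speed of each of brown_bottle, blue_cap_bottle, red_cap_bottle, strip_box, stopper below 0.03 m/s and angular speed of each of brown_bottle, blue_cap_bottle, red_cap_bottle, strip_box, stopper below 0.3 rad/s); the robot touches nothing.
It fails at once if the timer is shifted more than 20 mm (distance of timer from where it was at the start of the episode above 0.02 m).
It fails at once if the wash bottle is shifted more than 20 mm (distance of wash_bottle from where it was at the start of the episode above 0.02 m).
It fails at once if the tape roll is shifted more than 20 mm (distance of tape_roll from where it was at the start of the episode above 0.02 m).
It fails at once if a bottle is tipped over (angle between any of brown_bottle, blue_cap_bottle, red_cap_bottle's own z axis and vertical above 0.7 rad).
It also fails if it takes over 104 s, if anything falls off the work surface, if the arm or the gripper's body presses on something with over 40 N, if the wrist force passes 120 N, or if a joint passes its speed limit or range.

### The arm

A 7-joint arm with a two-finger parallel gripper is mounted at the origin on a cart in front of the work surface, level with it; the furniture and walls round the work are solid. World frame = base frame: x ahead of the robot, y to its left, z up, the work surface at z = 0. Lengths are in mm, angles in rad, forces in N, time in s.
With the tool pointing down it reaches from about 400 to 875 mm from the base axis. Payload 19.3 kg.
Tool frame: the origin (TCP) lies at the very end of the fingers, on their centre line; the grasp point (between the pads) lies 19 mm behind it (grip_point_offset is the z of the grasp point in the tool frame, in mm); z points along the fingers, y is the line along which they close (so a half turn about z gives the same grasp; the last joint's range is limited). The gripper opens to 85 mm and grips with 20 to 120 N. Pads are 22 mm wide; open, the fingers measure 114 mm over their backs; the gripper's body (76 mm by 85 mm) begins 54 mm behind the grasp point. The pads swing forward as they close: fully open they stand 13 mm farther back than shut.
Start: joints at [1.195, 0.521, -0.036, 1.599, 0.021, 1.021, -0.113], TCP at [188.132, -596.003, 196.591] pointing down, gripper open.
Joint ranges: [-2.91, 2.91], [-0.3, 2.13], [-1.5, 1.42], [0.17, 2.43], [-1.26, 4.41], [0.16, 1.93], [-2.52, 2.52]. Speed limits (rad/s): [1.89, 1.89, 2.39, 2.39, 3.01, 3.01, 3.01].

### API

Orientations are given as a 3x3 rotation matrix whose columns are the frame's x, y, z axes.
In Python, from workcell import movep, movel, goto_joints, open_gripper, clamp, wait, inverse_kinematics, read_state, camera, PlanningError, finish_job, grip_point_offset gives the robot as it stands. Calls block until the motion is done:
- movep(position, orientation): joint-space move of the TCP to a pose.
- movel(position, frame=None, max_speed=150, guard=None): straight line of the TCP; frame=None keeps the orientation; max_speed is the mean speed in mm/s. With guard (N) it stops when the force on the tool has changed by that much, and returns True; else False.
- goto_joints(angles): joint-space move.
- open_gripper() and clamp(): open the fingers fully, or close them until they stop; the grip force is fixed at half the most.
- wait(seconds).
- inverse_kinematics(position, orientation): joint angles nearest the present ones, or None.
- read_state(): the state.
- camera(name): name is "side" or "top" or "wrist"; returns a dict with "image" (480x640x3 uint8, blue, green, red), "range_z" (480x640 float32, mm along the optical axis (not along the pixel's ray), 0 where there is no reading), "fx", "fy", "cx", "cy" (pixels), "cam_to_world" (4x4, takes a point from camera to world coordinates). Camera axes: x right, y up, looking along -z (the intrinsics and any distortion apply to the point x, -y, -z); pixel columns grow to the right and rows downward; lengths in mm; the calibration is good to about 2 mm. A picture is of the moment at which its call begins.
A pose or a line that the arm cannot do raises PlanningError and nothing moves.
- finish_job(): hands the job in; it is judged then, once.
The state is a dict: "time": time; "qpos": joint angles; "qvel": joint speeds; "joint_efforts": joint torques, N m; "eef_pos": TCP position; "tool_rot": TCP orientation; "ft_force": force on the tool from outside, world axes, zero at the start; "torque": the same for the moment, N m; "finger_gap": finger opening in mm; "gripper_force": force on a finger pad.
Only numpy, scipy, OpenCV 4.12 (cv2) and the standard library are available. Lean on these libraries where they do the work, as an engineer would, in place of code of your own. Each camera call takes 0.05 s, during which the arm holds its last target. There are 200 camera calls.

## Working session

There is one attempt and no reset: what is moved stays moved. The work goes in short steps, each a Python script; the robot and the scene stay as the last script left them, time stands still between calls to the robot, and variables do not carry over. Pictures are saved under pics/ and viewed, at most 14 in all, crops included, and the job is handed in when it is done.

```bash
mkdir -p pics; ls
python3 - <<'E'
from workcell import *
import cv2,numpy as np
for n in ("top","side"):
    c=camera(n); cv2.imwrite(f"pics/{n}0.png",c["image"]); np.savez(f"{n}0.npz",**c)
    print(n,c["fx"],c["fy"],c["cx"],c["cy"],c["cam_to_world"].round(3).tolist(),(c["range_z"]>0).mean(),[k for k in c])
s=read_state();print(s["time"],s["tool_rot"],s["finger_gap"],grip_point_offset)
E
```

```text
pics
top 599.305683791155 599.305683791155 317.88912651905673 241.0893822153694 [[-0.016, 0.999, -0.051, 466.784], [-1.0, -0.017, -0.02, -25.574], [-0.021, 0.05, 0.999, 1650.721], [0.0, 0.0, 0.0, 1.0]] 0.99599609375 ['image', 'range_z', 'fx', 'fy', 'cx', 'cy', 'cam_to_world']
side 601.3556353256846 601.3556353256846 319.9040518795309 235.43242080301403 [[-0.812, 0.382, -0.442, -85.286], [-0.584, -0.547, 0.6, 857.457], [-0.013, 0.745, 0.667, 1011.343], [0.0, 0.0, 0.0, 1.0]] 0.995966796875 ['image', 'range_z', 'fx', 'fy', 'cx', 'cy', 'cam_to_world']
0.1 [[ 9.53605960e-01  3.01057369e-01 -3.66605788e-04]
 [ 3.01057582e-01 -9.53605536e-01  9.01729069e-04]
 [-7.81251282e-05 -9.70263667e-04 -9.99999526e-01]] 85.32454771859221 -18.700000000000003
```

View pics/top0.png

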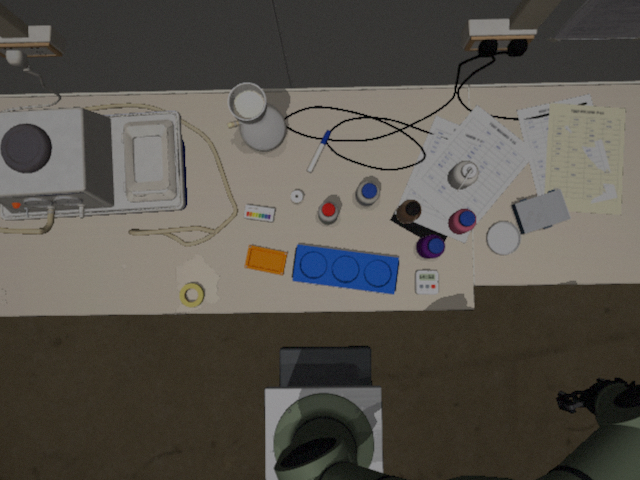

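View pics/side0.png

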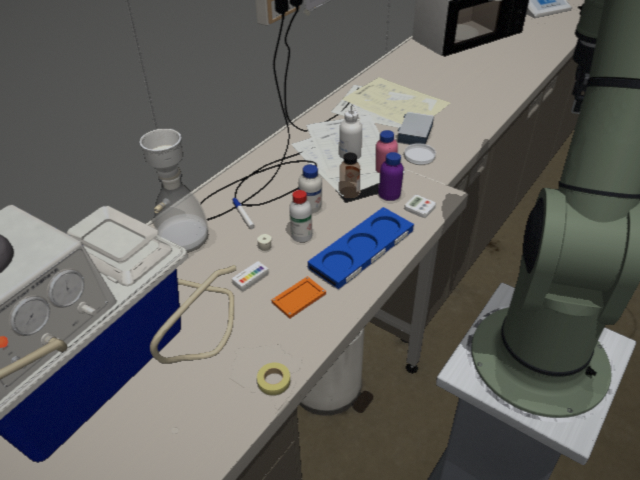

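The top view shows the red cap at (328,210), blue cap (369,190), brown bottle (408,209), box (260,213), stopper (297,197), cradle (266,260), rack (345,268), timer (427,282). The purple and pink bottles at (431,245) and (463,221) are decoys. The side view agrees.

```bash
cat > h.py <<'E'
from workcell import *
import cv2,numpy as np
def ray(c,uv,z):
    "pixels -> world xy on plane z"
    uv=np.atleast_2d(np.asarray(uv,float)); M=c["cam_to_world"]
    d=np.c_[(uv[:,0]-c["cx"])/c["fx"],-(uv[:,1]-c["cy"])/c["fy"],-np.ones(len(uv))]@M[:3,:3].T
    return (M[:3,3]+d*((z-M[2,3])/d[:,2])[:,None])[:,:2]
def mask(c,lo,hi):
    m=cv2.inRange(cv2.cvtColor(c["image"],cv2.COLOR_BGR2HSV),np.array(lo),np.array(hi))
    return m
def blobs(m,amin):
    cs,_=cv2.findContours(m,cv2.RETR_EXTERNAL,cv2.CHAIN_APPROX_NONE)
    return sorted([k for k in cs if cv2.contourArea(k)>=amin],key=cv2.contourArea,reverse=True)
def rect(c,k,z):
    "contour -> world centre, size, angle of the long axis"
    p=ray(c,k.reshape(-1,2),z).astype(np.float32)
    b=cv2.boxPoints(cv2.minAreaRect(p)); e=[b[1]-b[0],b[2]-b[1]]
    l=max(e,key=np.linalg.norm); return b.mean(0),sorted(np.linalg.norm(e,axis=1)),(np.arctan2(l[1],l[0])%np.pi)
def R(a):
    "tool down, closing axis y at world angle a"
    y=np.array([np.cos(a),np.sin(a),0]); z=np.array([0,0,-1.]); return np.c_[np.cross(y,z),y,z]
E
python3 - <<'E'
from h import *
c=dict(np.load("top0.npz"))
hsv=cv2.cvtColor(c["image"],cv2.COLOR_BGR2HSV)
for p in [(328,210),(369,190),(408,209),(300,262),(266,255),(252,210),(297,192),(427,282)]: print(p,hsv[p[1],p[0]],c["range_z"][p[1],p[0]])
for n,lo,hi,z,a in [("rack",(100,150,80),(125,255,255),24,1500),("cradle",(8,150,120),(20,255,255),11,300),("blues",(100,140,40),(125,255,255),125,60),("red",(0,150,80),(6,255,255),130,60)]:
    for k in blobs(mask(c,lo,hi),a)[:4]: print(n,cv2.boundingRect(k),*rect(c,k,z))
E
```

```text
(328, 210) [  2 211 144] 1526.3547
(369, 190) [112 186 107] 1537.1106
(408, 209) [18 64 20] 1534.1365
(300, 262) [109 218  96] 1636.7395
(266, 255) [ 17 242 152] 1652.8289
(252, 210) [135   3 151] 1640.7638
(297, 192) [135   3 151] 1635.9939
(427, 282) [150   3 150] 1622.4766
rack (293, 245, 106, 49) [472.7804  -65.31389] [np.float32(97.25823), np.float32(278.84207)] 1.4227223
cradle (245, 246, 42, 29) [501.74847 152.05928] [np.float32(62.322933), np.float32(105.77368)] 1.3579388
blues (293, 245, 106, 49) [472.30832  -62.975754] [np.float32(91.42126), np.float32(262.47574)] 1.4232299
blues (428, 238, 16, 16) [ 527.59546 -293.09183] [np.float32(37.930798), np.float32(38.190952)] 3.1161456
blues (460, 211, 15, 15) [ 596.1017  -374.63602] [np.float32(35.400024), np.float32(35.76998)] 3.113491
blues (362, 184, 15, 14) [ 671.14124  -127.479195] [np.float32(33.41286), np.float32(35.729958)] 1.5514613
red (322, 203, 13, 13) [625.09155  -21.922333] [np.float32(30.569464), np.float32(30.68821)] 3.1233547
```

Run:
```python
from h import *
c=dict(np.load("top0.npz"))
print("brown",ray(c,(408,209),118),"box",ray(c,(260,213),20),"stop",ray(c,(297,196),28))
for a in (-.148,-.148+np.pi):
    print(inverse_kinematics([560,-40,380],R(a)))
s=read_state()
movep([560,-40,380],R(-.148) if inverse_kinematics([560,-40,380],R(-.148)) is not None else R(-.148+np.pi))
c=camera("wrist"); cv2.imwrite("pics/w1.png",c["image"]); np.savez("w1.npz",**c); print(read_state()["time"],c["cam_to_world"].round(2).tolist())
```

```text
brown [[ 622.55432731 -226.64026148]] box [[628.9769405  164.58979588]] stop [[672.80524329  62.1282294 ]]
[ 0.44769586  0.3365105  -0.66242452  1.47273257  0.20744652  1.4033206
 -0.3700169 ]
[ 0.83067004  0.59805323 -1.42341188  1.45569861  0.59074029  1.58357199
  2.43977845]
2.6083 [[0.99, 0.14, 0.04, 569.68], [-0.15, 0.95, 0.26, 24.9], [0.0, -0.26, 0.96, 557.04], [0.0, 0.0, 0.0, 1.0]]
```

View pics/w1.png

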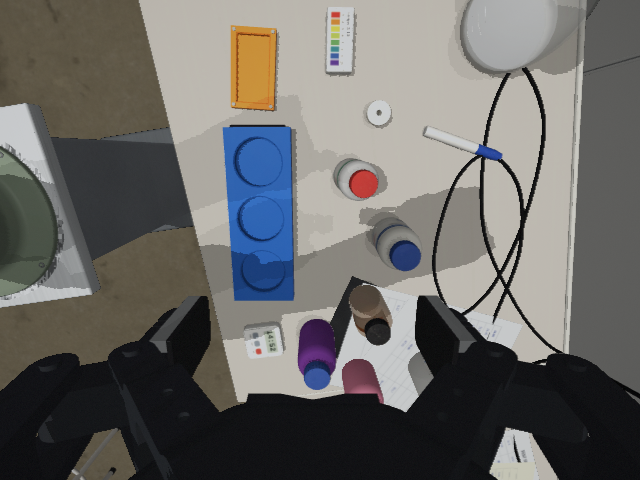

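The wrist view shows it all: rack at (262,213), cradle (254,67), box (340,40), stopper (378,113), and caps red (364,184), blue (405,255) and brown (377,331).

Run:
```python
from h import *
c=dict(np.load("w1.npz"));t=dict(np.load("top0.npz"))
hsv=cv2.cvtColor(c["image"],cv2.COLOR_BGR2HSV)
for p in [(345,62),(384,106),(360,100),(320,60),(377,331),(370,300),(264,285)]: print(p,hsv[p[1],p[0]])
for n,lo,hi,z,a in [("rack",(100,150,60),(125,255,255),24,5000),("cradle",(8,150,120),(20,255,255),11,1000),("blues",(100,140,40),(125,255,255),125,300),("red",(0,150,80),(6,255,255),130,300),("brown",(0,0,0),(180,255,45),118,200)]:
    for k in blobs(mask(c,lo,hi),a)[:8]:
        if n in("rack","cradle") : print(n,*rect(c,k,z))
        else:
            (x,y),r=cv2.minEnclosingCircle(ray(c,k.reshape(-1,2),z).astype(np.float32)); print(n,cv2.boundingRect(k),x,y,r)
# white things: local windows
for nm,(u0,u1,v0,v1),z in [("box",(310,375,2,90),20),("stop",(358,400,92,135),28)]:
    w=hsv[v0:v1,u0:u1]; m=((w[...,1]<13)&(w[...,2]>130)|(w[...,1]>100)).astype(np.uint8)*255
    m=cv2.morphologyEx(m,cv2.MORPH_OPEN,np.ones((3,3)))
    k=blobs(m,50)[0]+[u0,v0]; print(nm,cv2.boundingRect(k),*rect(c,k,z))
```

```text
(345, 62) [108   6 207]
(384, 106) [ 98   5 206]
(360, 100) [ 18  18 189]
(320, 60) [ 21  18 188]
(377, 331) [165  13  40]
(370, 300) [14 68 79]
(264, 285) [109 198 134]
rack [472.6775   -66.201385] [np.float32(100.06735), np.float32(275.25333)] 1.421986
cradle [501.48456 150.41673] [np.float32(63.441475), np.float32(108.01273)] 1.3588578
blues (223, 127, 71, 173) 491.0528259277344 -48.95500564575195 118.1087875366211
blues (390, 241, 30, 30) 670.1044311523438 -125.2651596069336 21.301424026489258
blues (304, 361, 26, 29) 528.4035034179688 -289.16021728515625 23.84085464477539
red (349, 170, 29, 28) 625.54150390625 -23.495359420776367 17.57161521911621
brown (0, 67, 640, 413) 523.3027954101562 -362.00775146484375 537.538330078125
brown (330, 276, 38, 82) 579.4553833007812 -207.48675537109375 63.63837814331055
brown (364, 318, 26, 27) 624.1348266601562 -235.3729248046875 20.91318702697754
box (326, 7, 29, 65) [629.4962  166.63884] [np.float32(38.278576), np.float32(79.7718)] 1.4211823
stop (367, 100, 24, 25) [672.4584   63.28219] [np.float32(32.631664), np.float32(33.599533)] 2.991966
```

```bash
cat >> h.py <<'E'
def cloud(c):
    v,u=np.mgrid[:480,:640]; d=c["range_z"]
    P=np.stack([(u-c["cx"])/c["fx"]*d,-(v-c["cy"])/c["fy"]*d,-d],-1)
    return P@c["cam_to_world"][:3,:3].T+c["cam_to_world"][:3,3]
E
python3 - <<'E'
from h import *
for f in ("w1","top0","side0"):
    c=dict(np.load(f+".npz")); P=cloud(c)
    for n,x,y,z in [("brown",624,-233,118),("blue",670,-126,125),("red",625,-23,130),("stop",672,63,28)]:
        q=P[(np.hypot(P[...,0]-x,P[...,1]-y)<32)&(c["range_z"]>0)]
        h=np.percentile(q[:,2],97); q=q[q[:,2]>h-7]
        (a,b),r=cv2.minEnclosingCircle(q[:,:2].astype(np.float32)); print(f,n,len(q),h.round(1),np.round([a,b,r],1),q.mean(0).round(1))
E
```

```text
w1 brown 491 118.8 [ 625.6 -240.4   18.9] [ 625.  -238.6  117.5]
w1 blue 686 125.8 [ 671.8 -128.2   19.8] [ 671.3 -127.3  124.4]
w1 red 3162 505.1 [609.7 -36.2  18.7] [617.1 -39.5 502.1]
w1 stop 464 29.4 [672.7  62.9  17.4] [672.5  63.1  28.1]
top0 brown 106 121.3 [ 623.5 -238.    19. ] [ 624.7 -237.2  118. ]
top0 blue 147 127.3 [ 671.1 -126.7   19.8] [ 671.3 -126.7  123.8]
top0 red 112 132.5 [623.9 -21.3  17.3] [623.4 -21.  128.8]
top0 stop 81 31.1 [671.9  65.2  17.2] [672.1  65.2  27.9]
side0 brown 105 120.5 [ 622.7 -240.3   21.2] [ 622.3 -238.6  119. ]
side0 blue 136 127.6 [ 673.  -127.4   24.5] [ 669.6 -127.   125.8]
side0 red 125 131.7 [625.7 -24.1  18.1] [624.8 -23.  130.8]
side0 stop 122 31.9 [671.3  61.9  19.9] [671.1  63.7  29.3]
```

```bash
cat >> h.py <<'E'
RA=1.4223; C=np.array([472.7,-65.8]); U=np.array([np.cos(RA),np.sin(RA)]); RR=R(RA-np.pi/2)
def lift_to(z,v=250):
    p=read_state()["eef_pos"]; movel([p[0],p[1],z],max_speed=v)
def bottle(xy,capb,dst,hi=265):
    zg=capb-4; movep([*xy,zg+110],RR)
    print("down",movel([*xy,zg],max_speed=120,guard=15)); clamp(); s=read_state()
    print("grip",s["finger_gap"],s["gripper_force"],s["eef_pos"].round(1) if hasattr(s["eef_pos"],"round") else s["eef_pos"])
    zg=s["eef_pos"][2]; lift_to(hi); print("held",read_state()["finger_gap"])
    movep([*dst,hi],RR); movel([*dst,zg+40],max_speed=200)
    print("place",movel([*dst,zg+11],max_speed=60,guard=8),read_state()["eef_pos"][2]-zg)
    print("time",read_state()["time"])
def release(z=265):
    open_gripper(); lift_to(z); print("time",read_state()["time"])
E
python3 - <<'E'
from h import *
bottle([624.5,-239.5],104,C+88*U)
for n in("wrist","side"): c=camera(n); cv2.imwrite(f"pics/b1{n}.png",c["image"])
E
```

```text
down False
grip -0.05203844926351394 0.0 [ 624.5 -239.5  100. ]
held -0.040067759175172066
place False 10.96247885501731
time 8.8417
```

View pics/b1side.png

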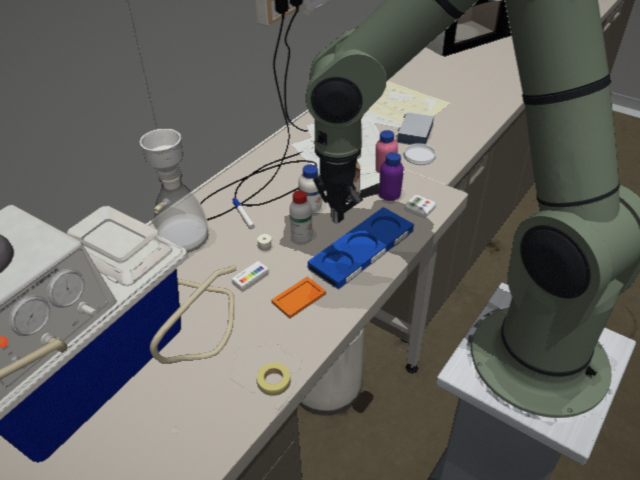

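The gripper closed on nothing; I'll check whether the brown bottle is still standing.

Run:
```python
from h import *
open_gripper(); lift_to(265); movep([560,-40,380],RR)
for n in("wrist","top"):
    c=camera(n); cv2.imwrite(f"pics/b2{n}.png",c["image"]); np.savez(f"b2{n}.npz",**c); P=cloud(c)
    for nm,x,y in [("brown",624,-239),("blue",671,-127)]:
        q=P[(np.hypot(P[...,0]-x,P[...,1]-y)<45)&(c["range_z"]>0)&(P[...,2]<140)]
        h=np.percentile(q[:,2],97); q=q[q[:,2]>h-7]
        (a,b),r=cv2.minEnclosingCircle(q[:,:2].astype(np.float32)); print(n,nm,h.round(1),np.round([a,b,r],1))
print(read_state()["time"],read_state()["finger_gap"])
```

```text
wrist brown 118.6 [ 625.3 -240.1   18.5]
wrist blue 125.6 [ 671.8 -128.2   19.7]
top brown 118.5 [ 624.3 -238.2   18.6]
top blue 97.0 [ 682.9 -148.    12.9]
11.2417 85.38729181054339
```

View pics/b2wrist.png

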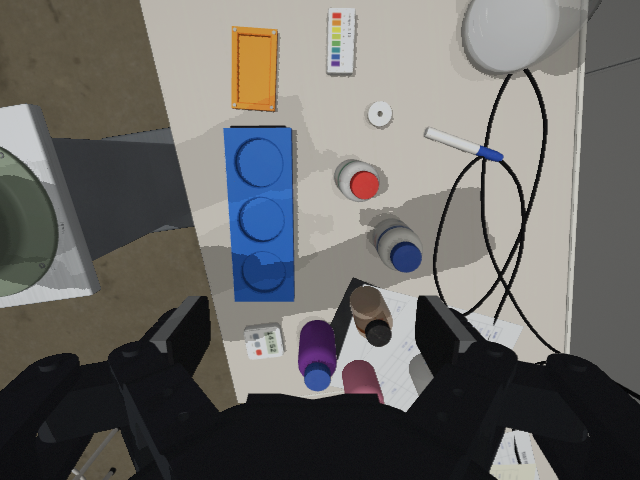

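The brown bottle is standing untouched at (377,331). I'll check where the finger tips really are, using the wrist depth.

Run:
```python
from h import *
c=dict(np.load("b2wrist.npz")); P=cloud(c); s=read_state(); print(s["eef_pos"],np.round(s["tool_rot"],3).tolist())
m=(c["range_z"]>0)&(P[...,2]>300); 
for sl in (slice(150,240),slice(400,500)):
    q=P[280:380,sl][m[280:380,sl]]; print(len(q), q[:,2].min(), q[q[:,2]<q[:,2].min()+8].mean(0).round(1), np.percentile(q,[0,100],axis=0).round(1).tolist())
clamp(); c=camera("wrist"); print(read_state()["eef_pos"]); P=cloud(c); m=(c["range_z"]>0)&(P[...,2]>300)
q=P[200:420,220:420][m[200:420,220:420]]; print("shut",q[:,2].min(), q[q[:,2]<q[:,2].min()+8].mean(0).round(1))
cv2.imwrite("pics/shut.png",c["image"]); open_gripper()
```

```text
[559.27074011 -39.40665438 378.60184938] [[0.147, 0.989, -0.002], [0.989, -0.147, 0.0], [-0.0, -0.002, -1.0]]
4081 426.15432223144035 [517.  -31.1 431. ] [[504.8, -44.6, 426.2], [536.0, -16.5, 491.0]]
5056 425.8415727961541 [602.9 -43.8 430.9] [[588.6, -56.9, 425.8], [616.5, -25.9, 491.2]]
[559.99946682 -40.05956521 380.02136381]
shut 417.4249332604287 [561.4 -30.2 422.6]
```

View pics/shut.png

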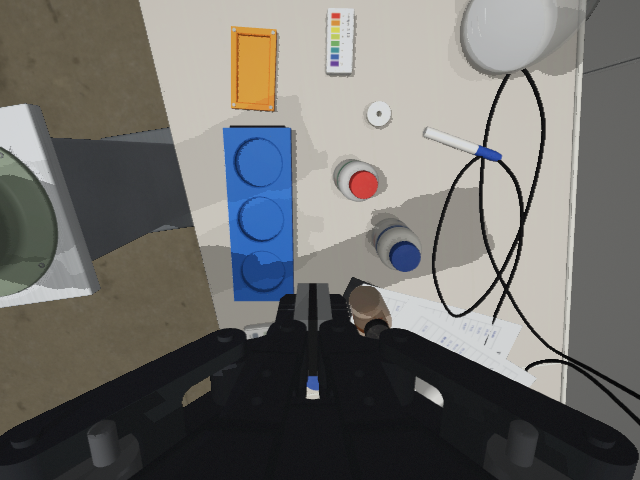

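Run:
```python
from h import *
def proj(c,p):
    q=np.linalg.inv(c["cam_to_world"])@np.r_[p,1]; return np.round([c["cx"]+c["fx"]*q[0]/-q[2],c["cy"]-c["fy"]*q[1]/-q[2]],1)
w=dict(np.load("b2wrist.npz")); s=dict(np.load("side0.npz"))
for z in (380,399,417,430): print(z,proj(w,[560,-40,z]),proj(w,[562,-29,z]))
d=C+88*U
for z in (111,130,148): print(z,proj(s,[*d,z]))
print(w["cam_to_world"][:3,3], read_state()["eef_pos"],read_state()["qpos"])
```

```text
380 [313.4 276.9] [314.1 257.4]
399 [313.5 290.7] [314.2 269.2]
417 [313.5 306.7] [314.4 283.1]
430 [313.6 320.9] [314.5 295.4]
111 [336.2 233.4]
130 [336.2 227.1]
148 [336.3 220.9]
[569.56022147  26.06687202 555.945019  ] [559.995091   -39.99266621 380.02351206] [ 0.45279968  0.33778078 -0.67004219  1.47246637  0.21028798  1.40415226
 -0.37295009]
```

Run:
```python
import cv2
a=cv2.imread("pics/b1side.png")[100:260,280:440]; cv2.imwrite("pics/crop.png",cv2.resize(a,(640,640),interpolation=cv2.INTER_CUBIC)[:600])
```

```text
(no output)
```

View pics/crop.png

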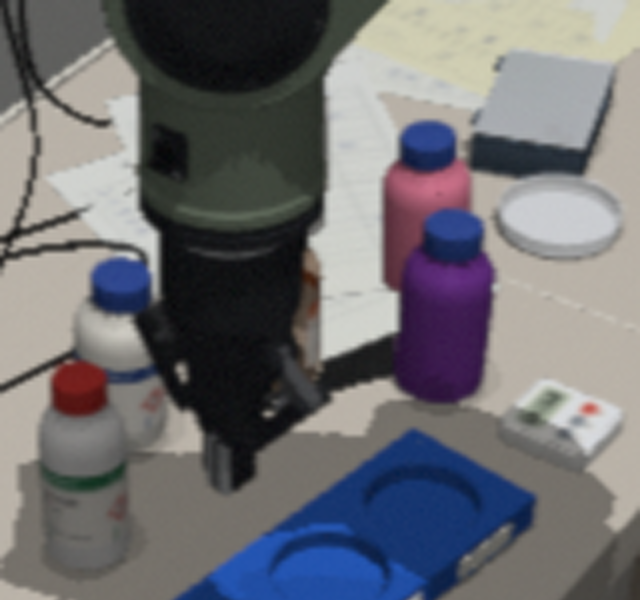

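The side crop shows the shut tip at about (337,222), not the predicted (336,233). So the real finger tips sit about 36 mm behind the reported TCP, and the wrist depth says the same. I'll correct for that and retry.

```bash
sed -i 's/zg=capb-4;/zg=capb-43;/; s/hi=265/hi=225/; s/release(z=265)/release(z=225)/' h.py
python3 - <<'E'
from h import *
bottle([624.7,-239.5],104,C+88*U)
c=camera("side"); cv2.imwrite("pics/b3side.png",c["image"][80:380,180:580])
c=camera("wrist"); cv2.imwrite("pics/b3w.png",c["image"])
E
```

```text
down False
grip 34.292359780883324 57.75021371197454 [ 625.2 -239.5   61.7]
held 33.83391242716273
place True 9.883441511100159
time 18.8167
```

View pics/b3side.png

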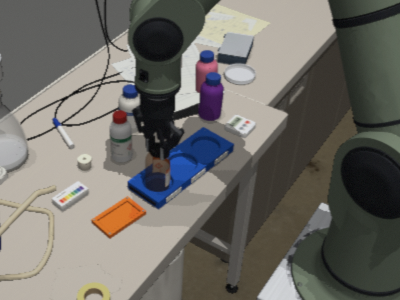

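Brown sits in its well and the guard stopped at floor depth. Next are blue and red.

Run:
```python
from h import *
import sys
release()
for xy,cb,k in [([671.5,-127.6],110,-88),([625,-23],114,0)]:
    bottle(xy,cb,C+k*U)
    if read_state()["finger_gap"]<20: sys.exit("missed")
    p=read_state()["eef_pos"][2]
    if p>cb-43+16: sys.exit("not seated")
    release()
movep([560,-40,380],RR)
c=camera("wrist"); cv2.imwrite("pics/w3.png",c["image"]); np.savez("w3.npz",**c); P=cloud(c)
for k,h in ((88,128),(0,140),(-88,135)):
    d=C+k*U; q=P[(np.hypot(P[...,0]-d[0],P[...,1]-d[1])<40)&(P[...,2]>h-6)&(P[...,2]<h+15)]
    (a,b),r=cv2.minEnclosingCircle(q[:,:2].astype(np.float32)); print(k,np.percentile(q[:,2],97).round(1),np.array([a,b])-d,r)
print(read_state()["time"])
```

```text
time 20.2333
down False
grip 37.115463232650974 60.42874349048361 [ 672.2 -127.6   67.7]
held 37.16563700849501
place True 9.784839837132665
time 25.6833
time 26.9583
down False
grip 31.895176109103417 58.56093532231171 [625.4 -22.9  71.5]
held 31.703396795326558
place True 9.839675475210129
time 32.125
time 33.4167
88 129.2 [ 0.2807238  -1.71032853] 18.614707946777344
0 141.2 [ 1.60697632 -1.48036499] 17.262990951538086
-88 136.1 [-0.51180901 -0.52593703] 19.963895797729492
34.2167
```

View pics/w3.png

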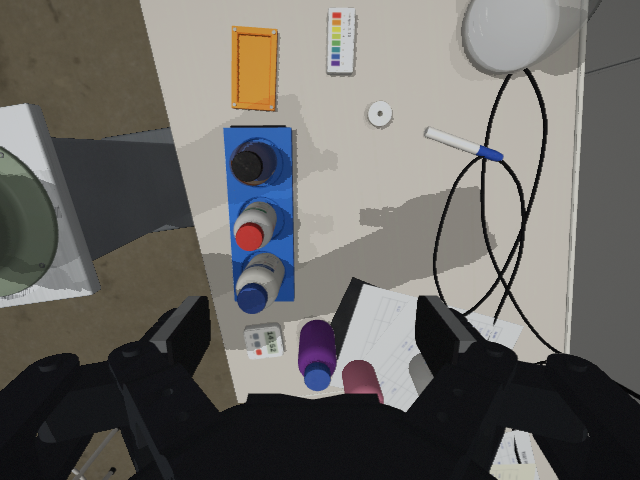

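All three bottles are seated, with cap heights at bottle height plus 10 mm and offsets under 2.5 mm. Now the box.

Run:
```python
from h import *
import sys
b=[629.3,167.5]; d=[501.5,151.5]; Rb=R(1.4212-np.pi/2); Rc=R(1.3584-np.pi/2); zg=-34
movep([*b,60],Rb); print(movel([*b,zg],max_speed=100,guard=15)); clamp()
s=read_state(); print(s["finger_gap"],s["gripper_force"],s["eef_pos"]); zg=s["eef_pos"][2]
lift_to(40); s=read_state(); print(s["finger_gap"])
if s["finger_gap"]<20: sys.exit("missed")
movep([*d,40],Rc); print(movel([*d,zg+16],max_speed=100), movel([*d,zg+5.5],max_speed=40,guard=8), read_state()["eef_pos"]-np.r_[d,zg],read_state()["time"])
c=camera("wrist"); cv2.imwrite("pics/bx.png",c["image"])
```

```text
False
36.87429904110383 60.84780693054199 [629.60838457 167.58908488 -33.49330716]
36.481835290830325
False True [0.92180241 0.13624663 8.77284579] 39.2917
```

View pics/bx.png

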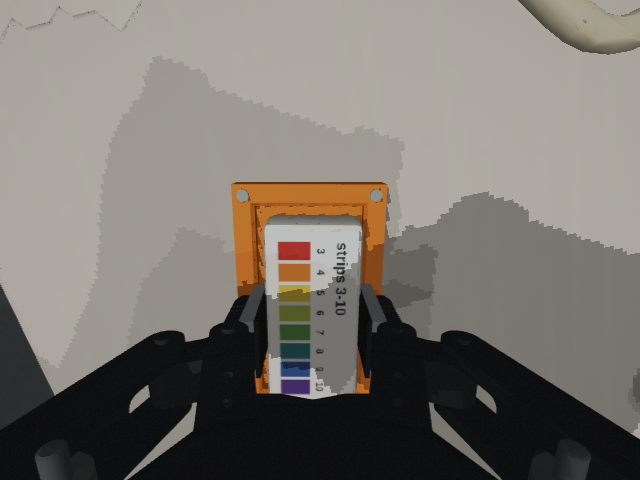

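The guard stopped 9 mm above the bench, with the box close over the pocket. I'll measure its offset from the pocket: far box edge at row 217, far inner edge at row 205.

Run:
```python
from h import *
c=camera("wrist"); P=cloud(c); np.savez("bx.npz",**c)
y=np.array([np.cos(1.3584),np.sin(1.3584)]); x=np.array([y[1],-y[0]]); d=np.array([501.5,151.5])
def loc(p): return np.round(np.c_[(p[:,:2]-d)@x,(p[:,:2]-d)@y],1)
k=blobs(mask(c,(8,150,80),(20,255,255)),1000)[0].reshape(-1,2)
print("cradle outer top corners",loc(ray(c,[(232,183),(387,183)],11)).tolist())
for u,v in [(314,200),(314,208),(314,213),(314,222),(314,240),(314,280),(345,370)]: print((u,v),P[v,u].round(1),loc(P[v,u][None]))
v=235
print([ (u,P[v,u].round(0).tolist(),loc(P[v,u][None])[0].tolist()) for u in (245,250,256,262,266,270,358,362,368,374,380)])
print(read_state()["ft_force"])
```

```text
cradle outer top corners [[-32.3, 54.0], [31.1, 54.0]]
(314, 200) [512.6 197.3  11.5] [[ 1.2 47.1]]
(314, 208) [511.8 193.1   5.7] [[ 1.3 42.8]]
(314, 213) [511.3 190.9   5.5] [[ 1.3 40.6]]
(314, 222) [511.2 191.2  26.2] [[ 1.1 40.9]]
(314, 240) [509.9 185.3  29.9] [[ 1.1 34.8]]
(314, 280) [506.6 169.8  29.7] [[ 1.1 19. ]]
(345, 370) [510.8 127.6  28.7] [[ 14.1 -21.4]]
[(245, [481.0, 189.0, 11.0], [-28.1, 32.1]), (250, [483.0, 188.0, 11.0], [-25.9, 32.3]), (256, [485.0, 187.0, 7.0], [-24.0, 31.3]), (262, [487.0, 186.0, 6.0], [-21.7, 30.8]), (266, [493.0, 190.0, 27.0], [-17.0, 36.1]), (270, [495.0, 191.0, 30.0], [-15.0, 36.9]), (358, [526.0, 184.0, 29.0], [17.5, 36.5]), (362, [528.0, 183.0, 27.0], [19.3, 36.0]), (368, [532.0, 178.0, 11.0], [24.2, 32.2]), (374, [534.0, 177.0, 11.0], [26.8, 32.1]), (380, [537.0, 177.0, 11.0], [29.4, 32.0])]
[-1.77701504 -1.51011171 12.66959059]
```

The box is centred over the pocket to about 1.5 mm. The finger tips have met the cradle rails, so I'll raise a hair, release and check that it drops in.

Run:
```python
from h import *
p=np.array(read_state()["eef_pos"]); print(p); y=np.array([np.cos(1.3584),np.sin(1.3584)]); x=np.array([y[1],-y[0]])
movel([*(p[:2]-1.2*x),p[2]+.6],max_speed=20)
open_gripper(); lift_to(60); movep([540,80,200],RR)
c=camera("wrist"); P=cloud(c); np.savez("bx2.npz",**c)
d=np.array([501.5,151.5]); L=np.stack([(P[...,:2]-d)@x,(P[...,:2]-d)@y],-1)
m=(abs(L[...,0])<26)&(abs(L[...,1])<50)&(P[...,2]>17)&(P[...,2]<40)
q=P[m]; l=L[m]; print(len(q),np.percentile(q[:,2],[5,50,95]))
A=np.c_[l,np.ones(len(l))]; t=q[:,2]>np.median(q[:,2])-3; print("tilt",np.linalg.lstsq(A[t],q[t,2],rcond=None)[0])
print(cv2.minAreaRect(l.astype(np.float32)))
k=blobs(mask(c,(8,150,80),(20,255,255)),1000)[0]; print("cradle",rect(c,k,11),d)
q=P[(np.hypot(P[...,0]-672,P[...,1]-64)<30)&(P[...,2]>22)&(P[...,2]<40)]; print("stopper",len(q),len(q) and cv2.minEnclosingCircle(q[:,:2].astype(np.float32)))
cv2.imwrite("pics/bx2.png",c["image"]); print(read_state()["time"])
```

```text
[502.41108497 151.64516455 -24.73095558]
3254 [23.34291971 25.30605935 26.63923946]
tilt [-2.71225775e-03 -8.30378294e-04  2.52846466e+01]
((-0.3135204315185547, -0.07038497924804688), (82.21620178222656, 38.365840911865234), 89.28084564208984)
cradle (array([500.802  , 151.15256], dtype=float32), [np.float32(63.96459), np.float32(107.72717)], np.float32(1.3578446)) [501.5 151.5]
stopper 889 ((672.350341796875, 63.124019622802734), 17.63639259338379)
41.4083
```

View pics/bx2.png

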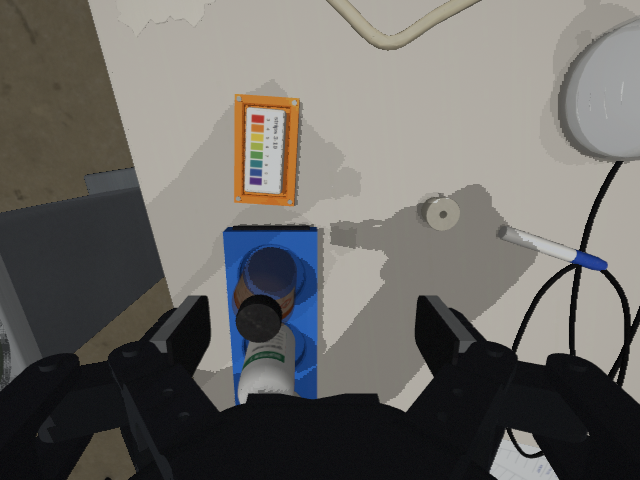

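The box lies flat in the pocket: top at 25.3 mm, centred to 0.5 mm. Last is the stopper, at (442,213).

Run:
```python
from h import *
import sys
b=[672.3,63.3]; d=[501.2,151.4]; Rc=R(1.3584-np.pi/2); zg=-28
movep([*b,60],RR); print(movel([*b,zg],max_speed=100,guard=15)); clamp()
s=read_state(); print(s["finger_gap"],s["gripper_force"],s["eef_pos"]); zg=s["eef_pos"][2]
lift_to(70); s=read_state(); print(s["finger_gap"])
if s["finger_gap"]<12: sys.exit("missed")
movep([*d,70],Rc); movel([*d,zg+35],max_speed=120); print(movel([*d,zg+24.5],max_speed=25,guard=4), read_state()["eef_pos"]-np.r_[d,zg],read_state()["time"])
c=camera("wrist"); cv2.imwrite("pics/st.png",c["image"])
```

```text
False
31.513816039286457 58.81195997237228 [672.49985006  63.28255472 -27.41026185]
32.00727131760098
True [ 0.16890525 -0.15887595 24.9031646 ] 46.225
```

View pics/st.png

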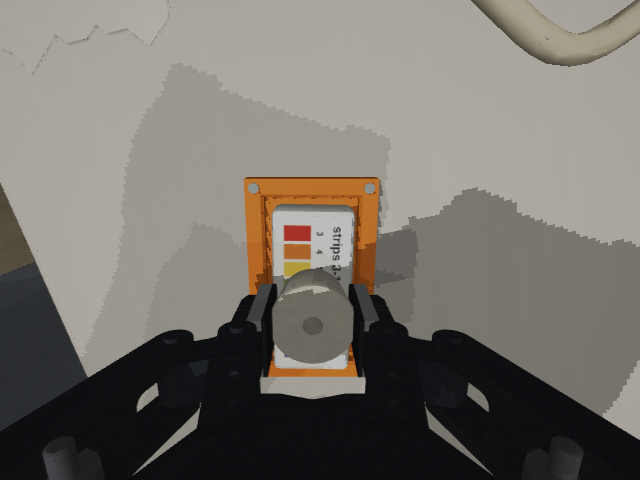

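The stopper, at (312,320), has touched down on the middle of the box. Release, retreat and verify.

Run:
```python
from h import *
open_gripper(); lift_to(120,100); movep([540,40,300],RR); wait(.5)
c=camera("wrist"); P=cloud(c); cv2.imwrite("pics/end.png",c["image"])
q=P[(np.hypot(P[...,0]-501,P[...,1]-151)<45)&(P[...,2]>46)&(P[...,2]<70)]
print("stopper",np.percentile(q[:,2],[5,50,95]).round(1),cv2.minEnclosingCircle(q[:,:2].astype(np.float32)))
y=np.array([np.cos(1.3584),np.sin(1.3584)]); x=np.array([y[1],-y[0]]);d=np.array([501.2,151.5])
q=P[(np.hypot(P[...,0]-501,P[...,1]-151)<60)&(P[...,2]>18)&(P[...,2]<28)]
print("box",np.median(q[:,2]),cv2.minAreaRect(((q[:,:2]-d)@np.c_[x,y]).astype(np.float32)))
for k,h in ((88,128),(0,140),(-88,135)):
    D=C+k*U; q=P[(np.hypot(P[...,0]-D[0],P[...,1]-D[1])<40)&(abs(P[...,2]-h)<6)]
    print(k,len(q), len(q) and cv2.minEnclosingCircle((q[:,:2]-D).astype(np.float32)))
print(read_state()["time"])
```

```text
stopper [51.5 53.  54.3] ((501.32086181640625, 150.92787170410156), 17.484535217285156)
box 25.251899399428396 ((0.17673301696777344, 0.022594451904296875), (82.07311248779297, 38.22440719604492), 88.9866943359375)
88 933 ((0.18902592360973358, -1.6475529670715332), 18.633190155029297)
0 738 ((1.0856292247772217, -1.1331442594528198), 17.34965705871582)
-88 583 ((-0.2122969925403595, -0.1781078279018402), 19.64145851135254)
49.6333
```

View pics/end.png

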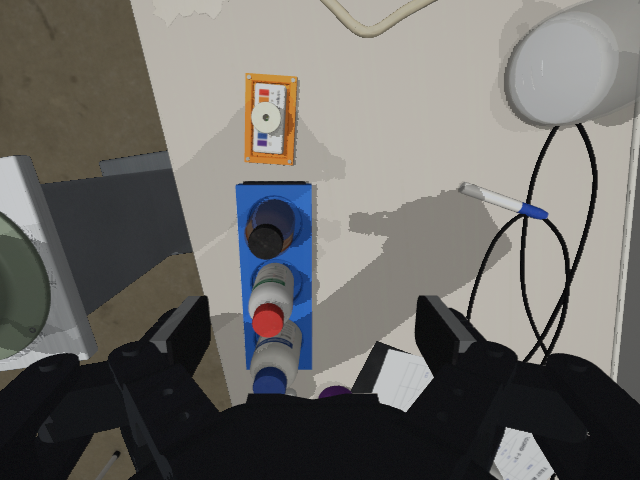

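Everything is in place: stopper at (266,117) on the box, and brown, red and blue in order.

```bash
python3 -c "
from workcell import *
print(finish_job())"
```

```text
the job is handed in; nothing more can be done
None
```

The job is handed in at about 50 s: all three bottles are in their wells, the box is flat in the cradle and the stopper stands on its middle, each within about 2 mm by my last camera check (`finish_job` returned no verdict).

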